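# Glue the half-lap joint

## Task

Take the glue brush from its stand, dip the tip of its bristles well down into the yellow glue pot, then dab it gently on the pencilled cross on the half-lap cut at the end of the wooden rail. Finally lay the brush back in its stand as it was, bristles down against the stop. Leave the pot standing where it is and the bottle, tape dispenser and file alone.

Things in the scene. Friction and masses are not known exactly. Their poses are not given: they have to be found in the camera images.
- brush: glue brush 160 mm long; origin mid-length on its underside, +x along it to the bristles, +z out of its upper face. Pale wooden flat-sided handle 14 wide (y) x 16 mm thick, x = -80 to 25; aluminium ferrule 24 mm wide, to x = 45; black springy bristles 22 wide x 13 mm thick, to x = 80, bending up to 0.5 rad about y. In the stand it slopes 45 degrees, bristles down
- brush_grip (a point): point in the middle of the handle's section where it is best gripped (fingers closing along the brush's y), 55 mm from the handle's end and 105 mm from the bristle tip; axes as the brush
- brush_tip (a point): centre of the bristles' end face; axes turn with the bristles
- rest: brush stand, fixed: dark steel base 160 x 80 x 8 mm and a blue trough sloping down 45 degrees towards its +x, 34 mm wide inside, walls 16 mm high, 72 mm long, closed below by an end stop; a steel tongue 9 mm wide (narrower than the handle) runs on up under the handle. Origin: centre of the base's underside; z up; 145 mm high with the brush
- rest_seat (a point): where the brush's origin lies when the brush is home in the stand, on the slope, 75 mm above the table; axes as the stand
- rest_stop (a point): where the bristle tip lies when the brush is home, against the end stop; axes as the stand
- rest_handle (a point): where brush_grip lies when the brush is home, 98 mm above the table; axes as the stand
- pot: yellow plastic glue pot, round, open, loose on the table, 300 g, 50 mm high, outer radius 45 mm at the rim and 42 mm at the foot, wall 4 mm, floor 5 mm thick. Origin: centre of its underside; z up. No glue is shown: the tip is wetted once it is 15 mm below the rim
- pot_rim (a point): centre of the pot's mouth at rim height, 50 mm above the table
- rail: wooden rail 44 wide x 28 mm thick in a red mitre box (x = 55 to 245 mm, 72 wide, 48 mm high), fixed; its half-lap end points to the robot. Origin on the table under the lap's centre; +x along the rail away from the lap. The lap is a level step 44 x 44 mm, top 26 mm above the table; the full-thickness shoulder starts at x = 22 mm, 40 mm high; a hold-down screw at x = 150 is 68 mm high
- lap (a point): centre of the lap's upper face, where the pencilled cross is, 26 mm above the table; axes as the rail
- glue_bottle: white glue bottle with a blue label and orange cap, standing, radius 31 mm, 170 mm high; bystander; origin at the centre of its underside
- tape: tape dispenser, black and white, 130 x 60 mm, 76 mm high; bystander; origin at the centre of its underside
- file: wood file, 220 mm long, 22 mm high, lying, with a wooden handle; bystander; origin near mid-length at table height, +x along it to the tip
There are look-alikes about, which are no part of the job. Leave any turquoise look-alike of the brush alone.

How it is judged:
By the outcome, as a careful person would: the job done as asked, in the order asked, and still so for the second after the job is handed in, with the robot touching nothing.
It also fails if it takes over 58 s, if anything falls off the work surface, if the arm or the gripper's body presses on something with over 40 N, if the wrist force passes 120 N, or if a joint passes its speed limit or range.

## Robot

A 6-joint arm with a two-finger parallel gripper is mounted at the origin on the work surface. World frame = base frame: x ahead of the robot, y to its left, z up, the work surface at z = 0. Lengths are in mm, angles in rad, forces in N, time in s.
With the tool pointing down it reaches from about 400 to 925 mm from the base axis. Payload 12.5 kg.
Tool frame: the origin (TCP) lies on the front face of the gripper's body, between the roots of the fingers; the fingertips stand 78 mm ahead of it and the grasp point (between the pads) lies 59 mm ahead of it (env.nose_length is the distance from the TCP to the fingertips, in mm); z points along the fingers, y is the line along which they close (so a half turn about z gives the same grasp; the last joint's range is limited). The gripper opens to 95 mm and grips with 3 to 60 N. Pads are 20 mm wide; open, the fingers measure 119 mm over their backs; the gripper's body (75 mm by 180 mm) begins 59 mm behind the grasp point.
Start: joints at [1.087, 0.491, 1.559, -0, 1.092, -0.106], TCP at [230.529, 580.942, 292.261] pointing down, gripper open.
Joint ranges: [-3.1, 3.1], [-0.84, 2.19], [0.05, 2.79], [-1.13, 4.28], [0.06, 2.93], [-2.69, 2.69]. Speed limits (rad/s): [2.22, 2.22, 2.79, 3.14, 3.14, 3.14].

## Interface

Orientations are given as [roll, pitch, yaw] about the fixed x, y, z axes, in that order (R = Rz(yaw) Ry(pitch) Rx(roll)).
In Python, from cell import env gives the robot as it stands.
- The arm moves only by the tool jog_arm, never from a script. Its argument "motion" is a list of rows, each a list of 7 numbers: the turn, a rotation vector about the tool's x, y, z in degrees, then the shift along the tool's x, y, z in mm, then the finger opening in mm, from 0 to 95.1. In form: [[wx, wy, wz, x, y, z, hand], ...]. A call has 1 to 10 rows; each row shifts and turns the commanded pose from where the row before left it, along the tool's axes as they then stand; what a row does not reach is not made up. A row lasts 1/8 s, in which the tool goes at most 62.5 mm and 10.7 degrees, less where a joint would pass 70% of its speed; a pose out of reach is approached as far as the arm can. A call is refused whole if a number of a shift passes 62.5 or a number of a turn 10.7, either way. A call with a gripper value outside its range is refused whole. The fingers move at their own pace and stop on an object; the grip force is fixed at half the most. Time passes only in rows, so rows that do not move let the fingers close. It gives the time, the measured TCP pose, the force, the opening and the grip force at its end, in the units of the state.
- env.state(): the state, without advancing time (a new reading comes with each control period).
- env.read_camera(name): name is "side" or "top"; returns a dict with "color" (400x640x3 uint8, red, green, blue), "z_map" (400x640 float32, mm along the optical axis (not along the pixel's ray), 0 where there is no reading), "camera_matrix" (3x3 intrinsics, pixels), "world_to_cam" (4x4, takes a point from world to camera coordinates). Camera axes: x right, y up, looking along -z (the intrinsics and any distortion apply to the point x, -y, -z); pixel columns grow to the right and rows downward; lengths in mm; the calibration is good to about 2 mm. A picture is of the moment at which its call begins.
- env.job_done(): hands the job in; it is judged then, once.
Trained networks look in the newest picture that a camera, given by its name, has taken for a name from the list of things; names that differ only in an ending like _2 or _b are one class to them, and where a whole thing is asked for, a point or a joint stands for the part that bears it (a point fixed in the world has none). Each returns a list of dicts, best first, with "score" (0 to 1); they miss things now and then, are a little off and sometimes report something else, mostly with a low value. They report only what shows in the picture. A call takes as long as a camera call. They do not tell look-alikes from the thing itself.
- env.recognise(camera, thing): "location" ([column, row] in pixels, amid what is visible of it).
The state is a dict: "t": time; "joints": joint angles; "qvel": joint speeds; "tau": joint torques, N m; "eef_pos": TCP position; "tcp_rot": TCP orientation; "ft_force": force on the tool from outside, world axes, zero at the start; "moment": the same for the moment, N m; "opening": opening from 0.0 (shut) to 1.0 (fully open); "grip_force": force on a finger pad.
Only numpy, scipy, OpenCV 4.12 (cv2) and the standard library are available. Lean on these libraries where they do the work, as an engineer would, in place of code of your own. Each camera call takes 0.05 s, during which the arm holds its last target. There are 200 camera calls.

## Working session

There is one attempt and no reset: what is moved stays moved. The work goes in short steps, Python scripts to look and compute and a tool call to move; the robot and the scene stay as the last step left them, time stands still between calls to the robot, and variables do not carry over. Pictures are saved under pics/ and viewed, at most 10 in all, crops included, and the job is handed in when it is done.

Besides the shell and the picture viewer there is one more tool, called after ">>>" as name(argument=value, ...) on one line, values as JSON. jog_arm: Moves the arm, as the interface text tells. Its arguments: {"type":"object","properties":{"motion":{"type":"array"}},"required":["motion"]}

```bash
mkdir -p pics; cat > h.py <<'E'
import numpy as np, cv2
from cell import env
def pts(d):
    z=d["z_map"];K=d["camera_matrix"];T=np.linalg.inv(d["world_to_cam"])
    v,u=np.mgrid[:z.shape[0],:z.shape[1]]
    P=np.stack([(u-K[0,2])/K[0,0]*z,-(v-K[1,2])/K[1,1]*z,-z,np.ones_like(z)],-1)@T.T
    P=P[...,:3]; P[z<=0]=np.nan
    return P
def save(d,n,box=None,s=1):
    im=d["color"][...,::-1]
    if box: im=im[box[1]:box[3],box[0]:box[2]]
    cv2.imwrite("pics/"+n,cv2.resize(im,None,fx=s,fy=s,interpolation=cv2.INTER_CUBIC))
E
python3 - <<'E'
from h import *
print(env.state())
for c in ("top","side"):
    d=env.read_camera(c); np.savez(c+".npz",**d); save(d,c+"0.png",s=1.25); P=pts(d)
    for n in ["brush","rest","pot","rail","lap","glue_bottle","tape","file","brush_grip","brush_tip","rest_seat","pot_rim","rest_stop","rest_handle"]:
        for r in env.recognise(c,n)[:3]:
            u,v=map(int,r["location"]); print(c,n,round(r["score"],2),u,v,P[v,u].round(0))
E
```

```text
{'t': 0.0, 'joints': array([ 1.08739890e+00,  4.91543382e-01,  1.55947918e+00, -2.29599987e-06,
        1.09169832e+00, -1.05574448e-01]), 'qvel': array([ 0.00068246, -0.00050963,  0.00137785, -0.00019688, -0.00092848,
        0.00042387]), 'tau': array([ 2.62037873e-03, -6.12671041e+01, -2.58194822e+01,  6.93526282e-02,
        4.81794903e-02, -6.72573378e-05]), 'eef_pos': array([230.44535255, 580.78001981, 291.66151314]), 'tcp_rot': array([-3.14047049e+00, -1.16865885e-04,  2.76377067e+00]), 'ft_force': array([-0.70062051,  0.10677176,  0.46335366]), 'moment': array([-0.01684806,  0.01343155,  0.07635019]), 'grip_force': 0.0, 'opening': 0.9961530493443275}
top brush 0.89 335 130 [778. -84.  16.]
top brush 0.72 312 196 [580. -14.  96.]
top brush 0.69 254 142 [750. 146.   4.]
top rest 0.69 306 204 [569.   2.  10.]
top rest 0.51 224 200 [586. 230.   4.]
top pot 0.8 222 201 [583. 236.   5.]
top pot 0.52 130 196 [585. 445. 124.]
top pot 0.48 313 204 [556. -16. 116.]
top rail 0.89 394 169 [ 658. -242.   39.]
top glue_bottle 0.86 131 198 [580. 444. 119.]
top tape 0.64 486 199 [ 568. -487.
[... 839 characters left out ...]
 266 [ 663. -265.   38.]
side glue_bottle 0.9 295 110 [570. 434. 101.]
side glue_bottle 0.3 303 165 [568. 183.  42.]
side tape 0.89 337 350 [ 564. -511.   58.]
side file 0.85 273 339 [ 413. -442.   25.]
side file 0.3 301 163 [561. 186.  50.]
side brush_grip 0.89 253 245 [ 376. -124.   15.]
side brush_grip 0.75 381 220 [783. -84.  11.]
side brush_grip 0.68 355 174 [745. 136.  15.]
side brush_tip 0.55 353 168 [745. 172.  11.]
side brush_tip 0.43 369 224 [742. -94.  10.]
side brush_tip 0.42 234 248 [ 318. -123.   12.]
side rest_seat 0.74 314 210 [579.  -2.   5.]
side pot_rim 0.69 307 160 [589. 251.   4.]
side rest_stop 0.93 312 211 [572.  -8.   8.]
side rest_handle 0.69 311 212 [568. -13.   9.]
```

View pics/top0.png

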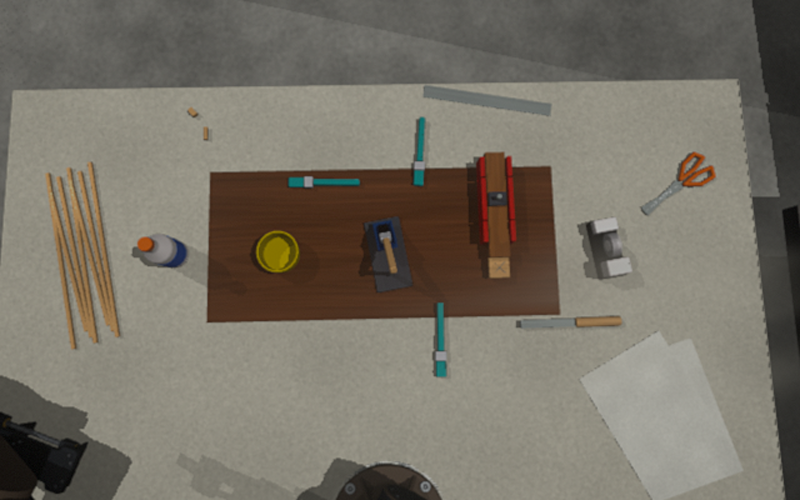

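View pics/side0.png

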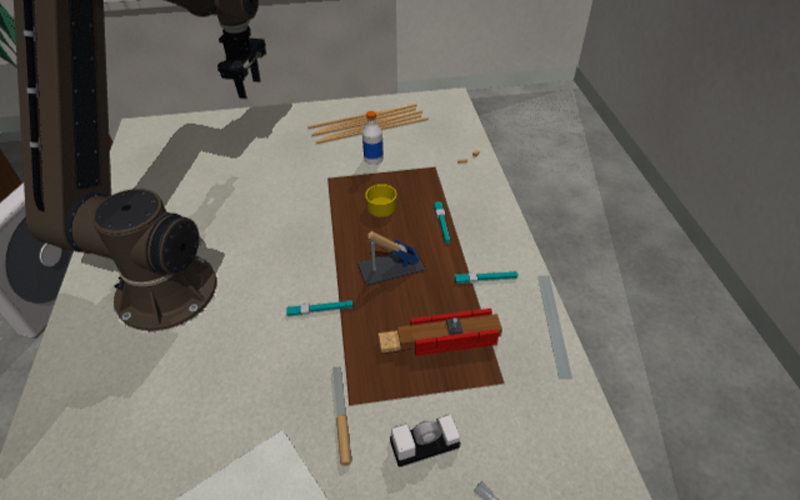

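The top view (800 px wide) shows the stand and wooden brush at (388,255), with the bristles away from the robot. The yellow pot is at (277,251) and the cross at (499,267). The turquoise brushes are the look-alikes. Next I measure these exactly.

```bash
cat > m.py <<'E'
from h import *
D={c:dict(np.load(c+".npz")) for c in("top","side")}
for c,d in D.items():
    P=pts(d); hsv=cv2.cvtColor(d["color"],cv2.COLOR_RGB2HSV).astype(int); H,S,V=[hsv[...,i] for i in range(3)]
    x,y,z=[P[...,i] for i in range(3)]
    near=lambda cx,cy,r:(np.hypot(x-cx,y-cy)<r)
    print(c,"table z",np.nanmedian(z[near(480,100,40)]))
    # handle
    m=near(560,-5,90)&(H<25)&(S>60)&(V>90)&(z>60)&(z<160)
    Q=P[m]; ct=Q.mean(0); print("handle n",m.sum(),"c",ct.round(1),"dir",np.linalg.svd(Q-ct)[2][0].round(3),"min",Q.min(0).round(),"max",Q.max(0).round())
    m=near(590,0,100)&(H>100)&(H<130)&(S>120)&(z>12); Q=P[m]; print("blue",m.sum(),Q.mean(0).round(1),Q.min(0).round(),Q.max(0).round())
    m=near(570,-5,120)&(S<90)&(V<90)&(z>3)&(z<14)
    if c=="top":
        (r)=cv2.minAreaRect(P[m][:,:2].astype(np.float32)); print("base",m.sum(),r)
    # pot
    m=near(575,230,90)&(H>22)&(H<35)&(S>150)&(z>42)&(z<58); Q=P[m]
    A=np.c_[2*Q[:,:2],np.ones(len(Q))]; s=np.linalg.lstsq(A,(Q[:,:2]**2).sum(1),rcond=None)[0]
    print("pot rim",m.sum(),s[:2].round(1),"R",np.sqrt(s[2]+s[0]**2+s[1]**2).round(1),"z",np.median(Q[:,2]).round(1), "bbox", Q.min(0).round(),Q.max(0).round())
    m=near(575,230,90)&(H>22)&(H<35)&(S>150);print(" pot all",cv2.minEnclosingCircle(P[m][:,:2].astype(np.float32)))
    # lap
    m=(x>480)&(x<640)&(y>-300)&(y<-190)&(z>20)&(z<32)&(H<25)&(S>60)&(V>110); Q=P[m]
    print("lap",m.sum(),Q.mean(0).round(1),cv2.minAreaRect(Q[:,:2].astype(np.float32)))
    m=(x>480)&(x<840)&(y>-320)&(y<-190)&(z>34)&(z<46)&(H<25)&(S>60); Q=P[m]; print("rail",m.sum(),Q.min(0).round(),Q.max(0).round(),cv2.minAreaRect(Q[:,:2].astype(np.float32)))
save(D["top"],"tz.png",(270,160,430,260),5)
E
python3 m.py
```

```text
top table z 0.8569909512257254
handle n 147 c [557.  -12.8 112.9] dir [-0.722 -0.134  0.679] min [521. -25.  70.] max [599.  -1. 144.]
blue 121 [614.6  -3.4  47.1] [576. -28.  19.] [642.  20.  79.]
base 1093 ((572.8804931640625, -9.13033676147461), (159.9757537841797, 80.8396987915039), 10.331027030944824)
pot rim 180 [578.6 227.8] R 42.3 z 49.4 bbox [535. 184.  42.] [622. 273.  56.]
 pot all ((581.642578125, 234.65283203125), 52.179290771484375)
lap 252 [ 535.9 -253.1   26.3] ((536.00439453125, -253.08660888671875), (44.85331344604492, 41.98064041137695), 89.00032806396484)
rail 1423 [ 558. -289.   34.] [ 793. -217.   46.] ((675.712890625, -253.0843505859375), (235.13082885742188, 71.49253845214844), 0.4637029469013214)
side table z -0.33015623482685896
handle n 151 c [557.7 -19.1 105.9] dir [ 0.698  0.133 -0.703] min [519. -31.  63.] max [599.   8. 142.]
blue 182 [613.3 -15.9  43.2] [578. -35.  13.] [643.  22.  76.]
pot rim 117 [578.1 224.2] R 42.6 z 47.5 bbox [533. 178.  42.] [621. 271.  54.]
 pot all ((566.0230712890625, 245.664794921875), 71.23106384277344)
lap 208 [ 535.6 -256.8   25. ] ((576.4551391601562, -261.138671875), (50.62470626831055, 128.46023559570312), 84.33454895019531)
rail 1290 [ 557. -294.   34.] [ 792. -216.   46.] ((674.850830078125, -254.60678100585938), (77.21538543701172, 234.706787109375), 89.53004455566406)
```

View pics/tz.png

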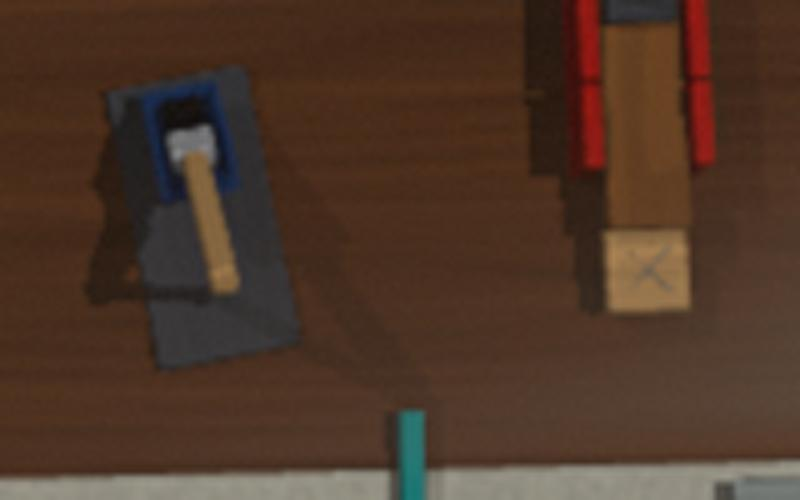

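The measurements agree: stand yaw is 10.4°, the grip point is about (560.5, -12, 98), the pot (578, 227) and the lap (536, -253.5, 26). I keep the tool vertical at yaw 190.4°.

>>> jog_arm(motion=[[0, 0, -10.6, 0, 0, 0, 45], [0, 0, -10.6, 0, 0, 0, 45], [0, 0, -10.6, 0, 0, 0, 45], [0, 0, 0, -14, -40, 0, 45], [0, 0, 0, -14, -40, 0, 45], [0, 0, 0, -14, -40, 0, 45], [0, 0, 0, -14, -40, 0, 45], [0, 0, 0, -14, -40, 0, 45], [0, 0, 0, -14, -40, 0, 45], [0, 0, 0, -14, -40, 0, 45]])

```text
t: 2.75
eef_pos: [376.9, 321.4, 292.4]
tcp_rot: [3.141, 0.0, -2.964]
ft_force: [0.5, 0.5, -0.9]
opening: 0.474
grip_force: 0.0
```

>>> jog_arm(motion=[[0, 0, 0, -14, -40, 0, 45], [0, 0, 0, -14, -40, 0, 45], [0, 0, 0, -14, -40, 0, 45], [0, 0, 0, -14, -40, 0, 45], [0, 0, 0, -14, -40, 0, 45], [0, 0, 0, -14, -40, 0, 45], [0, 0, 0, -14, -40, 0, 45], [0, 0, 0, -14, -40, 0, 45], [0, 0, 0, 0, 0, 0, 45], [0, 0, 0, 0, 0, 0, 45]])

```text
t: 4.0
eef_pos: [542.7, 27.6, 292.1]
tcp_rot: [3.141, -0.0, -2.965]
ft_force: [-0.1, -0.4, 0.6]
opening: 0.474
grip_force: 0.0
```

```bash
cat >> h.py <<'E'
def go(p,yaw=10.4):
    s=env.state(); from scipy.spatial.transform import Rotation as Ro
    R=Ro.from_euler("xyz",s["tcp_rot"])
    print("t",round(s["t"],2),"tcp",s["eef_pos"].round(1),"rpy",np.degrees(s["tcp_rot"]).round(2),"q",s["joints"].round(2),"F",s["ft_force"].round(1),"open",round(s["opening"]*95.1,1),"grip",round(s["grip_force"],1))
    W=Ro.from_euler("xyz",[180,0,180+yaw],degrees=True)
    print("shift",R.inv().apply(np.array(p)-s["eef_pos"]).round(1),"turn",np.degrees((R.inv()*W).as_rotvec()).round(2))
E
python3 -c "
from h import *
go([560.5,-12,157])"
```

```text
t 4.0 tcp [542.7  27.6 292.1] rpy [ 1.7998e+02 -2.0000e-02 -1.6987e+02] q [-0.07  0.38  1.76  0.    1.01 -1.82] F [-0.1 -0.4  0.6] open 45.1 grip 0.0
shift [-10.6 -42.2 135.1] turn [ 0.02 -0.02 -0.27]
```

>>> jog_arm(motion=[[0, 0, -0.3, -5.5, -21, 0, 45], [0, 0, 0, -5, -21, 0, 45], [0, 0, 0, 0, 0, 30, 45], [0, 0, 0, 0, 0, 30, 45], [0, 0, 0, 0, 0, 15, 45], [0, 0, 0, 0, 0, 0, 45], [0, 0, 0, 0, 0, 0, 45]])

```text
t: 4.88
eef_pos: [561.3, -12.0, 218.2]
tcp_rot: [-3.141, 0.001, -2.959]
ft_force: [0.3, -0.1, -0.4]
opening: 0.476
grip_force: 0.0
```

```bash
python3 -c "
from h import *
go([560.5,-12,157])
d=env.read_camera('side'); save(d,'s1.png',(230,120,390,260),5); save(env.read_camera('top'),'t1.png',(270,160,360,240),6)"
```

```text
t 4.88 tcp [561.3 -12.  218.2] rpy [-1.7998e+02  8.0000e-02 -1.6953e+02] q [-0.14  0.49  1.8   0.    0.85 -1.89] F [ 0.3 -0.1 -0.4] open 45.3 grip 0.0
shift [ 0.8  0.2 61.2] turn [-0.02  0.08  0.07]
```

View pics/s1.png

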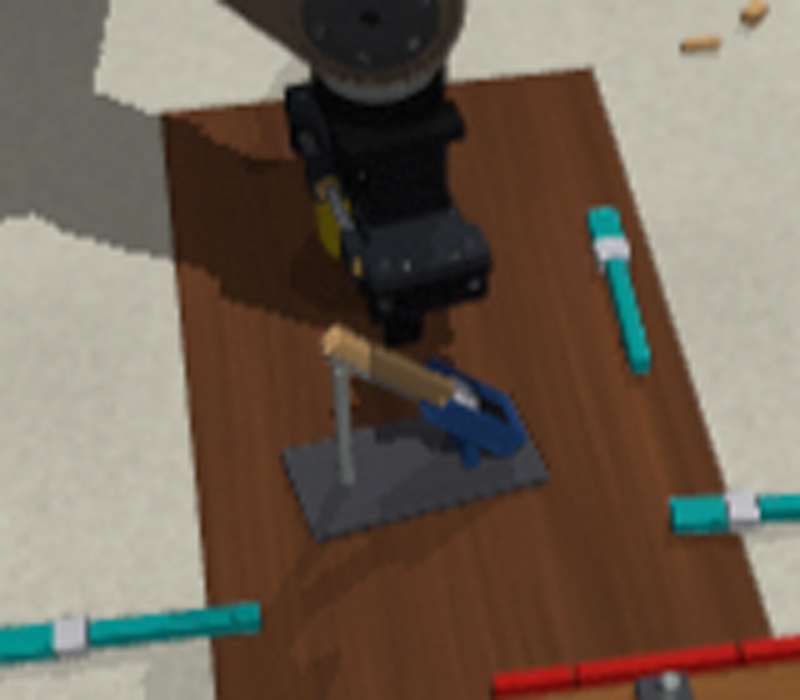

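The crop shows the fingertips at (405,330), just above the middle of the handle, which runs from (340,340) to (450,395). I descend and close.

>>> jog_arm(motion=[[0, 0, 0, 0.6, 0, 20, 45], [0, 0, 0, 0, 0, 20, 45], [0, 0, 0, 0, 0, 12, 45], [0, 0, 0, 0, 0, 9, 45], [0, 0, 0, 0, 0, 0, 30], [0, 0, 0, 0, 0, 0, 20], [0, 0, 0, 0, 0, 0, 8], [0, 0, 0, 0, 0, 0, 5], [0, 0, 0, 0, 0, 0, 5], [0, 0, 0, 0, 0, 0, 5]])

```text
t: 6.22
eef_pos: [560.5, -12.2, 156.6]
tcp_rot: [-3.141, 0.001, -2.959]
ft_force: [0.6, -0.5, 4.1]
opening: 0.143
grip_force: 30.0
```

```bash
python3 -c "
from h import *
go([560.5,-12,157])"
```

```text
t 6.22 tcp [560.5 -12.2 156.6] rpy [-1.7999e+02  4.0000e-02 -1.6955e+02] q [-0.14  0.58  1.85  0.    0.72 -1.89] F [ 0.6 -0.5  4.1] open 13.6 grip 30.0
shift [-0.1  0.2 -0.4] turn [-0.01  0.04  0.05]
```

>>> jog_arm(motion=[[0, 0, 0, 0, 0, -6, 5], [0, 0, 0, 0, 0, -14, 5], [0, 0, 0, 0, 0, -25, 5], [0, 0, 0, 0, 0, -25, 5], [0, 0, 0, 0, 0, -20, 5], [0, 0, 0, 0, 0, 0, 5], [0, 0, 0, 0, 0, 0, 5]])

```text
t: 7.1
eef_pos: [559.9, -12.2, 245.8]
tcp_rot: [3.141, -0.001, -2.959]
ft_force: [-0.0, -0.6, -0.8]
opening: 0.144
grip_force: 30.0
```

```bash
python3 - <<'E'
from h import *
go([595-73,230-13.4,247])
for c in("side","top"):
    d=env.read_camera(c); P=pts(d)
    if c=="side": save(d,'s2.png',(230,120,390,260),5)
    hsv=cv2.cvtColor(d["color"],cv2.COLOR_RGB2HSV).astype(int);x,y,z=[P[...,i] for i in range(3)]
    V=hsv[...,2]
    m=(x>600)&(x<660)&(abs(y-2)<25)&(z>95)&(z<175); Q=P[m]; print(c,m.sum(),Q.mean(0).round(1) if m.sum() else 0,Q.min(0).round(1),Q.max(0).round(1))
E
```

```text
t 7.1 tcp [559.9 -12.2 245.8] rpy [ 1.7998e+02 -3.0000e-02 -1.6955e+02] q [-0.14  0.45  1.77  0.    0.92 -1.89] F [-0.  -0.6 -0.8] open 13.7 grip 30.0
shift [ -4.2 231.9  -1.1] turn [ 0.02 -0.03  0.05]
side 80 [616.3  -9.4 133.8] [600.6 -21.1 111. ] [634.6   6.7 156.2]Traceback (most recent call last):
  File "<stdin>", line 8, in <module>
    return umr_minimum(a, axis, None, out, keepdims, initial, where)
ValueError: zero-size array to reduction operation minimum which has no identity
```

View pics/s2.png

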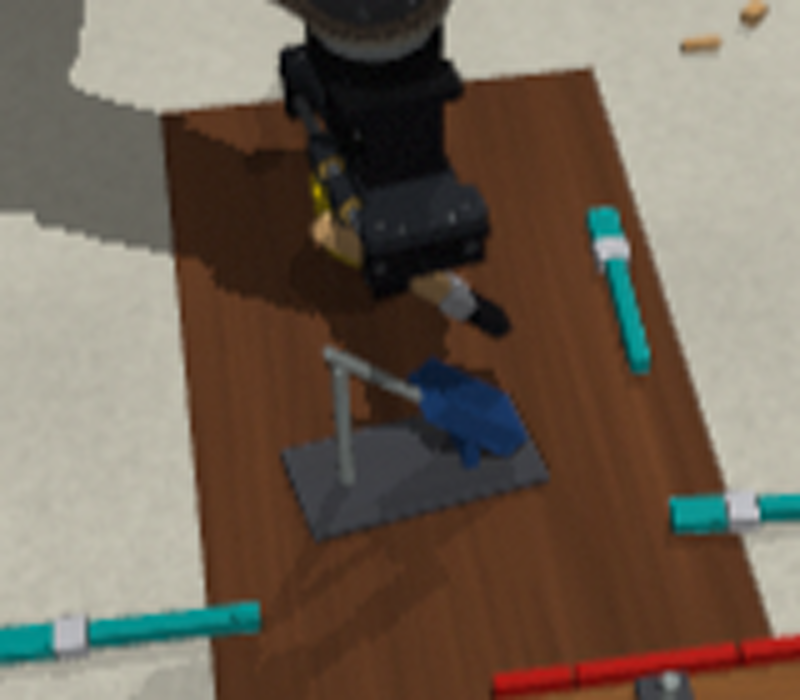

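The crop shows the brush held at 45°, with the bristles at (490,315), clear of the stand. I move it over the pot.

>>> jog_arm(motion=[[0, 0, 0, -0.6, 20, 0, 5], [0, 0, 0, -0.6, 38, 0, 5], [0, 0, 0, -0.6, 38, 0, 5], [0, 0, 0, -0.6, 38, 0, 5], [0, 0, 0, -0.6, 38, 0, 5], [0, 0, 0, -0.6, 38, 0, 5], [0, 0, 0, -0.6, 22, 0, 5], [0, 0, 0, 0, 0, 25, 5], [0, 0, 0, 0, 0, 0, 5], [0, 0, 0, 0, 0, 0, 5]])

```text
t: 8.45
eef_pos: [522.3, 217.0, 221.6]
tcp_rot: [3.141, -0.0, -2.959]
ft_force: [-1.2, -0.6, -1.8]
opening: 0.148
grip_force: 30.0
```

```bash
python3 - <<'E'
from h import *
go([521.5,216.5,155])
d=env.read_camera('top'); save(d,'t3.png',(180,160,260,240),7)
d=env.read_camera('side'); P=pts(d); x,y,z=[P[...,i] for i in range(3)]
m=(x>560)&(x<640)&(abs(y-229)<40)&(z>65)&(z<110); Q=P[m]; print(m.sum(),Q.min(0).round(1),Q.max(0).round(1))
E
```

```text
t 8.45 tcp [522.3 217.  221.6] rpy [ 179.99   -0.   -169.54] q [ 0.28  0.49  1.78  0.    0.87 -1.48] F [-1.2 -0.6 -1.8] open 14.1 grip 30.0
shift [ 0.9 -0.4 66.6] turn [ 0.01 -0.    0.06]
36 [570.5 210.3  85.6] [598.8 235.9 109.7]
```

View pics/t3.png

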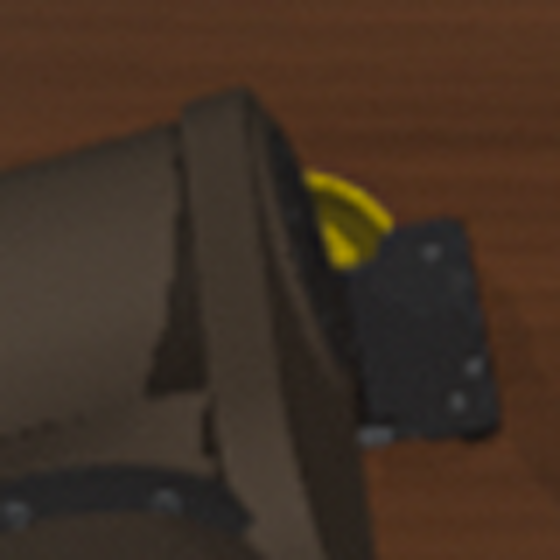

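The arm hides most of the pot (its rim shows at (350,200)), but the side depth puts the bristle tip where I expected it. I dip now.

>>> jog_arm(motion=[[0, 0, 0, 0.8, 0, 20, 5], [0, 0, 0, 0, 0, 20, 5], [0, 0, 0, 0, 0, 15, 5], [0, 0, 0, 0, 0, 12, 5], [0, 0, 0, 0, 0, 0, 5], [0, 0, 0, 0, 0, 0, 5], [0, 0, 0, 0, 0, 0, 5], [0, 0, 0, 0, 0, 0, 5]])

```text
t: 9.55
eef_pos: [521.6, 216.6, 154.6]
tcp_rot: [3.141, 0.001, -2.959]
ft_force: [-0.1, -0.3, -0.7]
opening: 0.144
grip_force: 30.0
```

```bash
python3 - <<'E'
from h import *
go([521.5,216.5,155])
d=env.read_camera('side'); save(d,'s4.png',(240,100,370,200),6)
E
```

```text
t 9.55 tcp [521.6 216.6 154.6] rpy [ 1.7999e+02  4.0000e-02 -1.6955e+02] q [ 0.28  0.58  1.84  0.    0.72 -1.48] F [-0.1 -0.3 -0.7] open 13.7 grip 30.0
shift [ 0.1 -0.1 -0.4] turn [0.01 0.04 0.05]
```

View pics/s4.png

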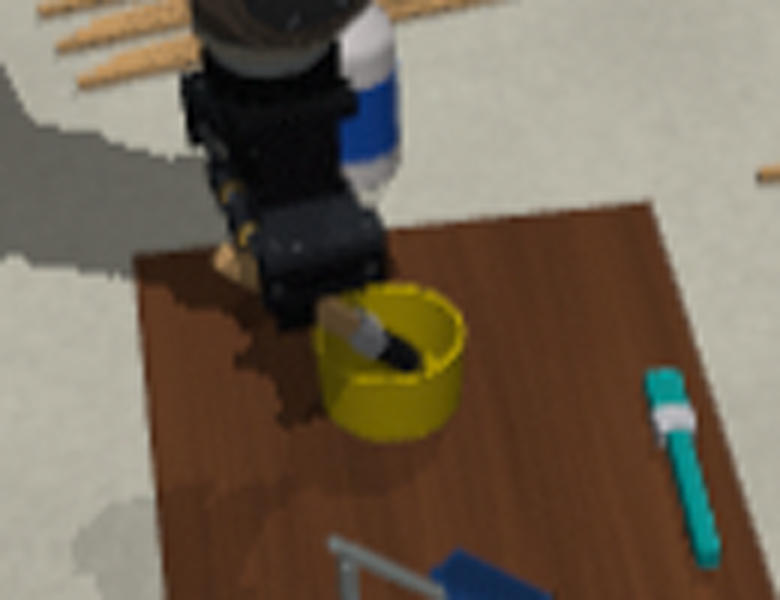

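The crop shows the bristles well down inside the pot at (405,355), touching nothing, with zero force. I lift high and carry the brush over to the lap.

>>> jog_arm(motion=[[0, 0, 0, 0, 0, -15, 5], [0, 0, 0, 0, 0, -35, 5], [0, 0, 0, 0, 0, -40, 5], [0, 0, 0, 0, 0, -40, 5], [0, 0, 0, 0, 0, -30, 5], [0, 0, 0, 6, -20, 0, 5], [0, 0, 0, 12, -39, 0, 5], [0, 0, 0, 12, -39, 0, 5], [0, 0, 0, 12, -39, 0, 5], [0, 0, 0, 12, -39, 0, 5]])

```text
t: 10.85
eef_pos: [499.3, 31.7, 313.6]
tcp_rot: [3.141, -0.001, -2.959]
ft_force: [1.0, -0.0, -1.4]
opening: 0.148
grip_force: 30.0
```

>>> jog_arm(motion=[[0, 0, 0, 12, -39, 0, 5], [0, 0, 0, 12, -39, 0, 5], [0, 0, 0, 12, -39, 0, 5], [0, 0, 0, 12, -39, 0, 5], [0, 0, 0, 12, -39, 0, 5], [0, 0, 0, 12, -39, 0, 5], [0, 0, 0, 12, -39, 0, 5], [0, 0, 0, 7, -16, 30, 5], [0, 0, 0, 0, 0, 40, 5], [0, 0, 0, 0, 0, 0, 5]])

```text
t: 12.1
eef_pos: [461.6, -266.9, 241.8]
tcp_rot: [3.137, -0.004, -2.96]
ft_force: [0.5, 1.0, -0.5]
opening: 0.144
grip_force: 30.0
```

```bash
python3 - <<'E'
from h import *
go([462.5,-267,174])
E
```

```text
t 12.1 tcp [ 461.6 -266.9  241.8] rpy [ 179.74   -0.24 -169.6 ] q [-0.65  0.42  1.84  0.    0.88 -2.4 ] F [ 0.5  1.  -0.5] open 13.7 grip 30.0
shift [-1.2 -0.5 67.8] turn [ 0.26 -0.24 -0.  ]
```

Next I lower to about 10 mm above the lap and check the tip against the cross.

>>> jog_arm(motion=[[0, 0, 0, -0.5, 0, 25, 5], [0, 0, 0, 0, 0, 25, 5], [0, 0, 0, 0, 0, 14, 5], [0, 0, 0, 0, 0, 0, 5], [0, 0, 0, 0, 0, 0, 5]])

```text
t: 12.72
eef_pos: [464.1, -267.1, 181.2]
tcp_rot: [-3.141, 0.001, -2.959]
ft_force: [-0.3, 0.3, -0.6]
opening: 0.145
grip_force: 30.0
```

```bash
python3 - <<'E'
from h import *
go([462.5,-267,165])
d=env.read_camera('side'); save(d,'s5.png',(280,220,410,310),6); P=pts(d); x,y,z=[P[...,i] for i in range(3)]
V=d["color"].max(-1)
m=(x>490)&(x<556)&(abs(y+253)<25)&(z>32)&(z<75)&(V<70); Q=P[m]; print(m.sum(),Q.min(0).round(1),Q.max(0).round(1),Q[Q[:,2]<45].mean(0).round(1))
E
```

```text
t 12.72 tcp [ 464.1 -267.1  181.2] rpy [-1.7995e+02  5.0000e-02 -1.6954e+02] q [-0.65  0.51  1.89  0.    0.74 -2.4 ] F [-0.3  0.3 -0.6] open 13.8 grip 30.0
shift [ 1.5  0.4 16.2] turn [-0.05  0.05  0.06]
62 [ 504.  -271.9   50.6] [ 538.1 -244.6   74.4] [nan nan nan]<stdin>:5: RuntimeWarning: Mean of empty slice.
  ret = um.true_divide(
```

View pics/s5.png

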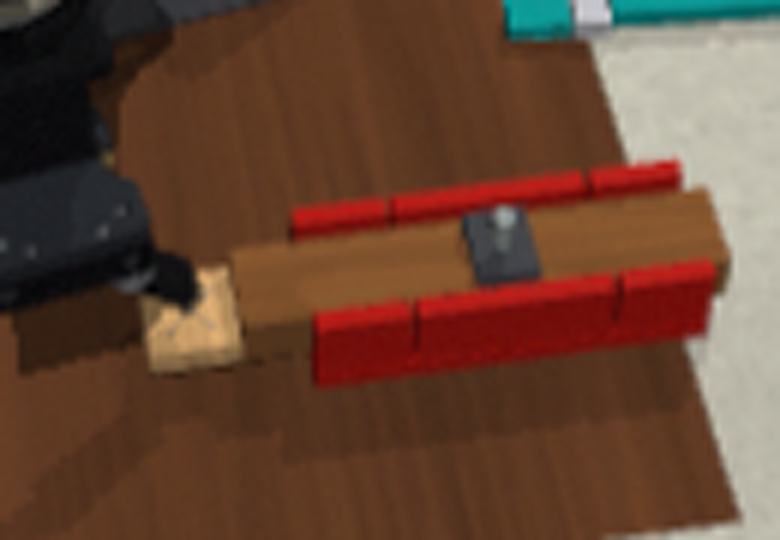

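The crop shows the tip at (185,285), just above the cross at (195,320), as expected from its height. I lower gently while watching the force.

>>> jog_arm(motion=[[0, 0, 0, 1, 0, 8, 5], [0, 0, 0, 0.5, 0, 6, 5], [0, 0, 0, 0, 0, 2, 5], [0, 0, 0, 0, 0, 1, 5], [0, 0, 0, 0, 0, 0, 5]])

```text
t: 13.4
eef_pos: [462.4, -267.2, 163.2]
tcp_rot: [3.142, 0.0, -2.959]
ft_force: [0.1, -0.0, -0.0]
opening: 0.144
grip_force: 30.0
```

>>> jog_arm(motion=[[0, 0, 0, 0, 0, 1, 5], [0, 0, 0, 0, 0, 0, 5], [0, 0, 0, 0, 0, 0, 5]])

```text
t: 13.78
eef_pos: [462.3, -267.2, 162.3]
tcp_rot: [-3.142, 0.0, -2.959]
ft_force: [-1.6, -0.5, 0.7]
opening: 0.145
grip_force: 30.0
```

```bash
python3 - <<'E'
from h import *
go([462.5,-267,162])
d=env.read_camera('side'); save(d,'s6.png',(290,230,350,290),9); P=pts(d); x,y,z=[P[...,i] for i in range(3)]
V=d["color"].max(-1)
m=(x>490)&(x<556)&(abs(y+253)<25)&(z>28)&(z<75)&(V<70); Q=P[m]; print(m.sum(),Q.min(0).round(1),Q.max(0).round(1),Q[Q[:,2]<45].mean(0).round(1))
E
```

```text
t 13.78 tcp [ 462.3 -267.2  162.3] rpy [-1.8000e+02  1.0000e-02 -1.6955e+02] q [-0.65  0.54  1.91  0.    0.69 -2.4 ] F [-1.6 -0.5  0.7] open 13.8 grip 30.0
shift [-0.2  0.2  0.3] turn [-0.    0.01  0.05]
65 [ 500.3 -272.5   31.2] [ 537.6 -245.1   56.8] [ 530.6 -259.2   40. ]
```

View pics/s6.png

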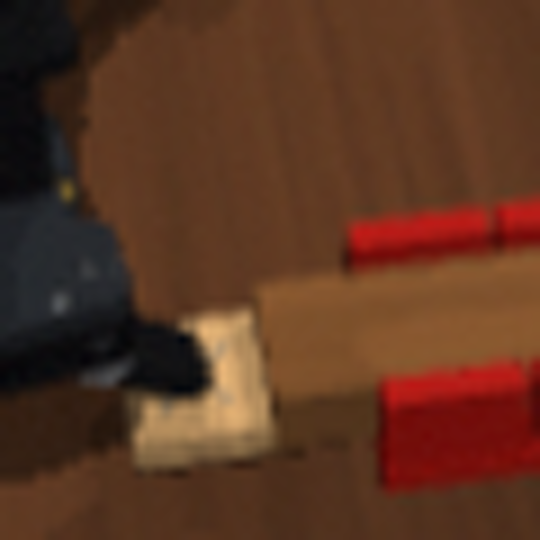

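The crop shows the bristle end at (205,375) over the cross centre, but contact isn't confirmed yet. I lower in 1 mm steps.

>>> jog_arm(motion=[[0, 0, 0, 0, 0, 1, 5], [0, 0, 0, 0, 0, 0, 5]])

```text
t: 14.08
eef_pos: [462.3, -267.2, 161.2]
tcp_rot: [3.142, 0.0, -2.959]
ft_force: [-0.7, -0.1, 1.8]
opening: 0.144
grip_force: 30.0
```

>>> jog_arm(motion=[[0, 0, 0, 0, 0, 1, 5], [0, 0, 0, 0, 0, 0, 5]])

```text
t: 14.32
eef_pos: [462.3, -267.2, 160.1]
tcp_rot: [3.141, -0.0, -2.959]
ft_force: [-1.3, -0.8, 2.3]
opening: 0.144
grip_force: 30.0
```

>>> jog_arm(motion=[[0, 0, 0, 0, 0, 1, 5], [0, 0, 0, 0, 0, 0, 5]])

```text
t: 14.58
eef_pos: [462.4, -267.2, 159.1]
tcp_rot: [3.142, 0.0, -2.959]
ft_force: [-1.0, -0.6, 1.7]
opening: 0.147
grip_force: 30.0
```

>>> jog_arm(motion=[[0, 0, 0, 0, 0, 0.5, 5], [0, 0, 0, 0, 0, 0, 5], [0, 0, 0, 0, 0, 0, 5]])

```text
t: 14.95
eef_pos: [462.3, -267.2, 158.7]
tcp_rot: [3.142, 0.0, -2.959]
ft_force: [-1.1, 0.2, 1.1]
opening: 0.146
grip_force: 30.0
```

```bash
python3 - <<'E'
from h import *
go([462.5,-267,162])
d=env.read_camera('side'); save(d,'s7.png',(290,230,350,290),9); P=pts(d); x,y,z=[P[...,i] for i in range(3)]
V=d["color"].max(-1); print(env.state()["ft_force"])
m=(x>490)&(x<556)&(abs(y+253)<25)&(z>28)&(z<75)&(V<70); Q=P[m]; print(m.sum(),Q.min(0).round(1),Q.max(0).round(1),Q[Q[:,2]<45].mean(0).round(1))
E
```

```text
t 14.95 tcp [ 462.3 -267.2  158.7] rpy [ 1.8000e+02  1.0000e-02 -1.6954e+02] q [-0.65  0.54  1.91  0.    0.68 -2.4 ] F [-1.1  0.2  1.1] open 13.9 grip 30.0
shift [-0.2  0.1 -3.3] turn [0.   0.01 0.06]
[-1.40065894  0.15853931  1.44586311]
72 [ 502.8 -273.7   34. ] [ 540.2 -243.9   54.9] [ 531.  -260.8   40.8]
```

View pics/s7.png

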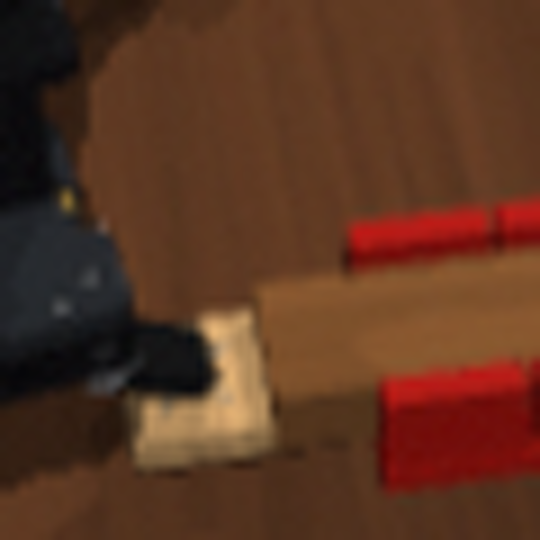

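The bristles bent forward about 2.6 mm on the cross at roughly 1.5 N, so the dab is made. I carry the brush back to the stand.

>>> jog_arm(motion=[[0, 0, 0, 0, 0, -6, 5], [0, 0, 0, 0, 0, -30, 5], [0, 0, 0, 0, 0, -40, 5], [0, 0, 0, 0, 0, -40, 5], [0, 0, 0, 0, 0, -35, 5], [0, 0, 0, -10, 17, 0, 5], [0, 0, 0, -20, 33, 0, 5], [0, 0, 0, -20, 33, 0, 5], [0, 0, 0, -20, 33, 0, 5], [0, 0, 0, -20, 33, 0, 5]])

```text
t: 16.25
eef_pos: [523.8, -102.3, 308.7]
tcp_rot: [3.141, -0.001, -2.959]
ft_force: [0.5, -0.2, -0.4]
opening: 0.147
grip_force: 30.0
```

>>> jog_arm(motion=[[0, 0, 0, -20, 33, 0, 5], [0, 0, 0, -20, 33, 0, 5], [0, 0, 0, -13, 18, 0, 5], [0, 0, 0, 0, 0, 30, 5], [0, 0, 0, 0, 0, 30, 5], [0, 0, 0, 0, 0, 10, 5], [0, 0, 0, 0, 0, 0, 5], [0, 0, 0, 0, 0, 0, 5]])

```text
t: 17.25
eef_pos: [561.0, -12.1, 240.6]
tcp_rot: [-3.141, 0.001, -2.959]
ft_force: [0.1, 0.1, -0.5]
opening: 0.143
grip_force: 30.0
```

```bash
python3 - <<'E'
from h import *
go([560.5,-12.2,157])
d=env.read_camera('side'); P=pts(d); x,y,z=[P[...,i] for i in range(3)]; o=env.state()["eef_pos"]
m=(x>o[0]+40)&(x<660)&(abs(y-2)<25)&(z>90)&(z<175); Q=P[m]-o; print(m.sum(),Q.mean(0).round(1),Q.min(0).round(1),Q.max(0).round(1))
print("at lift", np.array([616.3,-9.4,133.8])-[559.9,-12.2,245.8],np.array([634.6,6.7,111])-[559.9,-12.2,245.8])
E
```

```text
t 17.25 tcp [561.  -12.1 240.6] rpy [-1.7998e+02  7.0000e-02 -1.6955e+02] q [-0.14  0.46  1.78  0.    0.9  -1.89] F [ 0.1  0.1 -0.5] open 13.6 grip 30.0
shift [ 0.6 -0.  83.6] turn [-0.02  0.07  0.05]
84 [  56.5    3.  -112. ] [  40.4   -8.9 -135. ] [ 76.2  22.8 -89.6]
at lift [  56.4    2.8 -112. ] [  74.7   18.9 -134.8]
```

The brush hasn't moved in the grip. I lower it home.

>>> jog_arm(motion=[[0, 0, 0, 0.5, 0, 25, 5], [0, 0, 0, 0, 0, 25, 5], [0, 0, 0, 0, 0, 15, 5], [0, 0, 0, 0, 0, 10, 5], [0, 0, 0, 0, 0, 5, 5], [0, 0, 0, 0, 0, 2.5, 5], [0, 0, 0, 0, 0, 0, 5], [0, 0, 0, 0, 0, 0, 5]])

```text
t: 18.3
eef_pos: [560.3, -12.2, 157.6]
tcp_rot: [-3.141, 0.001, -2.959]
ft_force: [-0.4, -0.8, -1.2]
opening: 0.147
grip_force: 30.0
```

```bash
python3 - <<'E'
from h import *
go([560.5,-12.2,156.6])
E
```

```text
t 18.3 tcp [560.3 -12.2 157.6] rpy [-1.7999e+02  4.0000e-02 -1.6954e+02] q [-0.14  0.57  1.85  0.    0.72 -1.89] F [-0.4 -0.8 -1.2] open 14.0 grip 30.0
shift [-0.2 -0.   1. ] turn [-0.01  0.04  0.06]
```

>>> jog_arm(motion=[[0, 0, 0, 0, 0, 1, 5], [0, 0, 0, 0, 0, 0, 5], [0, 0, 0, 0, 0, 0, 16], [0, 0, 0, 0, 0, 0, 20], [0, 0, 0, 0, 0, 0, 30], [0, 0, 0, 0, 0, 0, 45], [0, 0, 0, 0, 0, 0, 45], [0, 0, 0, 0, 0, 0, 45]])

```text
t: 19.3
eef_pos: [560.2, -12.2, 156.2]
tcp_rot: [3.142, 0.0, -2.959]
ft_force: [0.2, 0.0, -0.2]
opening: 0.468
grip_force: 0.0
```

>>> jog_arm(motion=[[0, 0, 0, 0, 0, -10, 45], [0, 0, 0, 0, 0, -30, 45], [0, 0, 0, 0, 0, -40, 45], [0, 0, 0, 0, 0, -40, 45], [0, 0, 0, 0, 0, -20, 45], [0, 0, 0, 0, 40, 0, 45], [0, 0, 0, 0, 40, 0, 45], [0, 0, 0, 0, 40, 0, 45], [0, 0, 0, 0, 40, 0, 45], [0, 0, 0, 0, 40, 0, 45]])

```text
t: 20.55
eef_pos: [523.5, 185.7, 297.1]
tcp_rot: [3.142, 0.001, -2.959]
ft_force: [0.6, -0.7, 0.0]
opening: 0.473
grip_force: 0.0
```

>>> jog_arm(motion=[[0, 0, 0, 20, 30, 0, 45], [0, 0, 0, 20, 30, 0, 45], [0, 0, 0, 20, 20, 0, 45], [0, 0, 0, 0, 0, 0, 45], [0, 0, 0, 0, 0, 0, 45]])

```text
t: 21.18
eef_pos: [450.9, 252.0, 296.8]
tcp_rot: [3.141, 0.001, -2.959]
ft_force: [1.0, 0.3, -0.6]
opening: 0.472
grip_force: 0.0
```

```bash
python3 - <<'E'
from h import *
go([560.5,-12.2,157])
for c in("top","side"): np.savez(c+".npz",**env.read_camera(c))
E
cp m.py m2.py; python3 m2.py | grep -E "top|side|handle|pot rim|base"
```

```text
t 21.18 tcp [450.9 252.  296.8] rpy [ 1.7999e+02  6.0000e-02 -1.6954e+02] q [ 0.38  0.33  1.82 -0.    0.99 -1.37] F [ 1.   0.3 -0.6] open 44.9 grip 0.0
shift [ -59.7 -279.8  139.8] turn [0.01 0.06 0.06]
top table z 1.0212062268112732
handle n 152 c [557.  -11.4 111.7] dir [-0.722 -0.139  0.678] min [519. -23.  63.] max [599.   1. 145.]
base 1085 ((573.0486450195312, -9.465370178222656), (160.5614013671875, 80.37613677978516), 10.165546417236328)
pot rim 181 [578.5 227.7] R 42.3 z 49.7 bbox [534. 184.  42.] [621. 274.  55.]
side table z -0.755244297893114
handle n 153 c [557.8 -18.1 105.8] dir [ 0.703  0.127 -0.7  ] min [518. -31.  61.] max [599.   7. 144.]
pot rim 120 [578.6 224.4] R 42.5 z 46.7 bbox [534. 177.  42.] [621. 276.  54.]
```

The brush is back within about 1 mm of its first position, and the pot hasn't moved. I hand the job in.

```bash
python3 -c "
from cell import env
print(env.job_done())"
```

```text
the job is handed in; nothing more can be done
None
```

The job is handed in, with no verdict shown: I dipped the brush well down in the pot, dabbed it gently (about 1.5 N) on the cross, and laid it back in its stand within about 1 mm of where it started; the pot did not move, and it took about 21 s of the 58 s allowed.

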